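Flip a circuit board in its rework frame and lock it

ROBOT

A 7-joint arm with a two-finger parallel gripper is mounted at the origin on the work surface. World frame = base frame: x ahead of the robot, y to its left, z up, the work surface at z = 0. Lengths are in m, angles in rad, forces in N, time in s.
With the tool pointing down it reaches from about 0.35 to 0.9 m from the base axis. Payload 19.9 kg.
Tool frame: the origin (TCP) lies at the very end of the fingers, on their centre line; the grasp point (between the pads) lies 19 mm behind it (arm.grip_depth is the distance from the TCP to the grasp point, in m); z points along the fingers, y is the line along which they close (so a half turn about z gives the same grasp; the last joint's range is limited). The gripper opens to 85 mm and grips with 20 to 120 N. Pads are 22 mm wide; open, the fingers measure 114 mm over their backs; the gripper's body (76 mm by 85 mm) begins 54 mm behind the grasp point. The pads swing forward as they close: fully open they stand 13 mm farther back than shut.
Start: joints at [-1.268, 0.417, -0.01, 1.614, 0.005, 1.111, -0.053], TCP at [0.211, 0.588, 0.231] pointing down, gripper open.
Joint ranges: [-2.81, 2.81], [-0.39, 2.02], [-1.27, 1.25], [0.06, 2.57], [-1.19, 4.33], [0.19, 2], [-2.82, 2.82]. Speed limits (rad/s): [1.89, 1.89, 2.39, 2.39, 3.01, 3.01, 3.01].

INTERFACE

Orientations are given as a rotation vector (axis times angle).
In Python, from cell import arm, eyes gives the robot as it stands (arm), with the cameras (eyes).
- The arm moves only by the shell command python3 shift.py 'ROWS' [OPENING] [FORCE]. ROWS is a JSON object with one list for each field, all of the same length, 1 to 10, a row being the entries at one place: dx, dy, dz (the shift in cm), rz (a turn about the tool's z in units of 0.1 rad); each row is the pose to reach, as a shift and turn from the pose commanded when the command began, along the tool's axes at that moment; what a row does not reach only later rows make up. A row lasts 1/10 s, in which the tool goes at most 0.05 m and 0.15 rad, less where a joint would pass 70% of its speed; a pose out of reach is approached as far as the arm can. OPENING is the opening from 0.0 (shut) to 1.0 (fully open), set as the command begins (- or left out keeps the last). The fingers move at their own pace and stop on an object; FORCE is the grip in N (left out, the last holds). Time passes only in rows, so rows that do not move let the fingers close. It prints the time, the measured TCP pose, the force, the opening and the grip force at its end. Input that does not fit is refused with a message, and nothing moves.
- arm.read_state(): the state, without advancing time (a new reading comes with each control period).
- eyes.snapshot(name): name is "scene" or "top" or "wrist"; returns a dict with "image" (480x640x3 uint8, red, green, blue), "K" (3x3 intrinsics, pixels), "k1" (the pictures are not rectified: a ray, as slopes to the right and down, at radius r is drawn at 1 + k1 r^2 times it, then the intrinsics apply), "cam_to_world" (4x4, takes a point from camera to world coordinates); the wrist camera has in their place "hand_eye" (4x4, takes a point from camera to tool coordinates, whose origin is the TCP and whose axes are the flange's). Camera axes: x right, y down, z forward; pixel columns grow to the right and rows downward; lengths in m; the calibration is good to about 2 mm. A picture is of the moment at which its call begins: read the wrist's pose just before it. There is no depth.
- arm.finish_job(): hands the job in; it is judged then, once.
The state is a dict: "time_s": time; "qpos": joint angles; "qvel": joint speeds; "joint_torque": joint torques, N m; "position": TCP position; "orientation": TCP orientation; "force": force on the tool from outside, world axes, zero at the start; "wrist_torque": the same for the moment, N m; "opening": opening from 0.0 (shut) to 1.0 (fully open); "gripper_force": force on a finger pad.
Only numpy, scipy, OpenCV 4.12 (cv2) and the standard library are available. Lean on these libraries where they do the work, as an engineer would, in place of code of your own. Each camera call takes 0.05 s, during which the arm holds its last target. There are 200 camera calls.

TASK

Turn the circuit board in the rework frame over about its long axis so that its plain solder side faces up, and leave it level. Then tighten the wing knob clockwise until you feel it is firmly tight, without forcing it far past that, so that the board is locked, and let go. Leave the bottle, jar, screwdriver and carton where they are.

Things in the scene. Friction and masses are not known exactly. Their poses are not given: they have to be found in the camera images.
- stand: Rework frame's stand, fixed to the bench: dark base plate 150 x 330 x 12 mm, two aluminium posts 40 x 30 mm, tops 150 mm high, at its own y = +135 and -135 mm. Origin under the base's centre, z up; y runs along the board's rotation axis towards the post with the wing knob. Place and yaw (up to 0.4 rad) vary.
- board: Carrier with a green 80 x 170 x 3 mm board, turning about its own y axis, 120 mm above the bench (origin: on it, midway between the posts). Own z points out of the component side (parts to 12 mm tall); the other side has only solder dots. Starts components up, tilted up to 0.35 rad. May turn either way; balanced, it stays where left by friction (0.06 N m).
- bar_a (a point): Middle of one of the carrier's two long steel bars: 12 mm diameter, 200 mm long, parallel to the rotation axis, at the board's own x = +75 mm, level with the board. A 29 mm wide opening lies between bar and board; it and the bar are free within 50 mm either side of this point, then come black clips and, at 100 mm, the end plates. A good place to pinch.
- bar_b (a point): Middle of the other, equal bar, at the board's own x = -75 mm.
- lock_knob: Black wing knob on the post at the stand's y = +135 mm; origin on its vertical axis at the post's top, 150 mm above the bench, z up. The wing lies along its own x: 70 mm long, 14 mm thick (18 mm at the rounded ends, which begin 17 mm from the axis), 12 to 44 mm above the origin. Clockwise from above tightens. Starts loose, at varied angles; stays where it is left.
- knob_grip (a point): On the knob's axis, 30 mm above its origin: grip height, across the thickness. Loose friction 0.18 N m (at rest it may act either way, so compare with the loose feel); after a hidden 0.6 to 2.7 rad clockwise the pad meets the axle, then the torque rises 0.15 N m per rad, clamping 18 N per rad. Right at 0.12 to 0.2 N m above loose; 0.28 is too much. Above 0.18 it springs back a little.
- amber_bottle: Bystander: amber glass bottle, 60 mm diameter, 160 mm tall, standing; origin at its base.
- glue_jar: Bystander: white plastic jar, 56 mm diameter, 75 mm tall, standing; origin at its base.
- driver: Bystander: screwdriver 190 mm long lying on the bench; origin near its middle.
- carton: Bystander: closed cardboard carton 100 x 140 x 35 mm; origin under its centre.

How it is judged:
By the outcome, as a careful person would: the job done as asked, in the order asked, and still so for the second after the job is handed in, with the robot touching nothing.
It also fails if it takes over 72 s, if anything falls off the work surface, if the arm or the gripper's body presses on something with over 40 N, if the wrist force passes 120 N, or if a joint passes its speed limit or range.

## Working session

There is one attempt and no reset: what is moved stays moved. The work goes in short steps, Python scripts to look and compute and a shell command to move; the robot and the scene stay as the last step left them, time stands still between calls to the robot, and variables do not carry over. Pictures are saved under pics/ and viewed, at most 10 in all, crops included, and the job is handed in when it is done.

```bash
ls; mkdir -p pics
python3 - <<'E'
from cell import arm, eyes
import cv2,numpy as np
ims=[]
for n in("scene","top"):
    s=eyes.snapshot(n); cv2.imwrite(f"pics/{n}0.png",s["image"][:,:,::-1]); print(n,s["K"],s["k1"],s["cam_to_world"])
s=eyes.snapshot("wrist");print(s["hand_eye"],s["K"],s["k1"])
st=arm.read_state();print(st)
E
```

```text
cell.py
pics
shift.py
scene [[527.78062611   0.         318.54974086]
 [  0.         527.78062611 239.96460258]
 [  0.           0.           1.        ]] -0.0807274528806433 [[ 8.33185627e-01  4.44373324e-01 -3.29141398e-01  9.54768881e-01]
 [ 5.52993377e-01 -6.69733316e-01  4.95636571e-01 -6.57561209e-01]
 [-1.89289757e-04 -5.94970280e-01 -8.03747678e-01  1.18834113e+00]
 [ 0.00000000e+00  0.00000000e+00  0.00000000e+00  1.00000000e+00]]
top [[576.58744727   0.         311.80414305]
 [  0.         576.58744727 229.1760328 ]
 [  0.           0.           1.        ]] 0.061063153797925124 [[ 0.02579626 -0.99401337  0.10616954  0.35995909]
 [-0.99957271 -0.02418753  0.01641249 -0.02134988]
 [-0.01374626 -0.10654756 -0.99421258  1.71311337]
 [ 0.          0.          0.          1.        ]]
[[ 6.00174873e-04 -9.61486337e-01 -2.74852076e-01  6.86817929e-02]
 [ 9.99999806e-01  5.31683685e-04  3.23694689e-04 -2.10003056e-04]
 [-1.65093656e-04 -2.74852218e-01  9.61486470e-01 -1.43308512e-01]
 [ 0.00000000e+00  0.00000000e+00  0.00000000e+00  1.00000000e+00]] [[410.08868966   0.         314.96960648]
 [  0.         410.08868966 236.29660875]
 [  0.           0.           1.        ]] 0.015327565348316474
{'time_s': 0.15, 'qpos': array([-1.26750989,  0.41785459, -0.01028998,  1.61399939,  0.00471583,
        1.11068097, -0.05299806]), 'qvel': array([-0.00067097, -0.00141155,  0.00018968, -0.00132717, -0.00077061,
       -0.00202752,  0.00023738]), 'joint_torque': array([ 2.33051767e-03, -8.64733815e+01,  6.79000542e-01, -4.35048330e+01,
        1.89749541e-02,  5.84928232e-03,  6.69712222e-05]), 'position': array([0.21118132, 0.58798043, 0.23080832]), 'orientation': array([-5.38892866e-01, -3.09496495e+00,  1.44116563e-03]), 'force': array([0.62196263, 0.04524083, 0.83440392]), 'wrist_torque': array([-0.02751899, -0.00777555,  0.03937213]), 'gripper_force': 0.0, 'opening': 0.9973256011792444}
```

View pics/scene0.png

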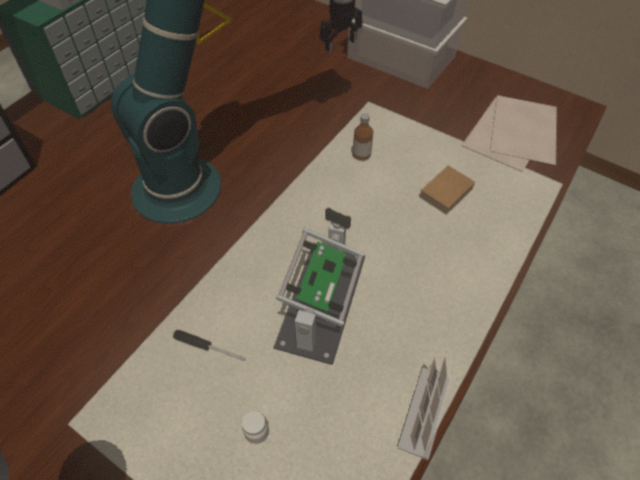

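View pics/top0.png

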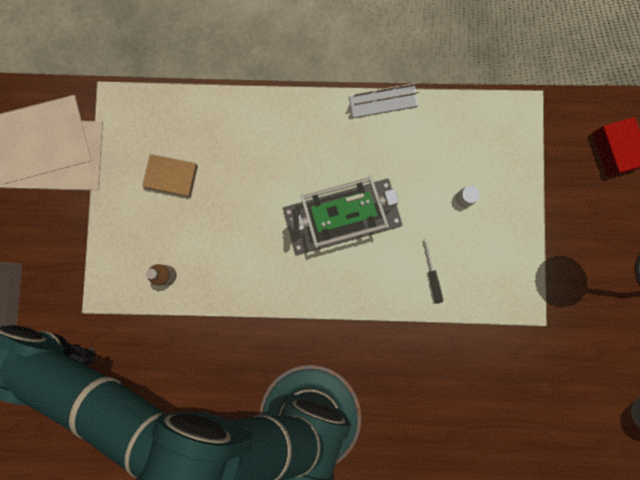

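The overview shows the stand at about (343,217) in the top view, with the knob post at the left (+y) end, near (297,225). In the scene view the knob is at (338,217). I'll zoom in on both.

```bash
cat > h.py <<'E'
from cell import arm, eyes
import cv2,numpy as np
from scipy.spatial.transform import Rotation as R
def pose(st=None):
    st=st or arm.read_state(); T=np.eye(4);T[:3,:3]=R.from_rotvec(st["orientation"]).as_matrix();T[:3,3]=st["position"];return T
def snap(n):
    T=pose(); s=eyes.snapshot(n); s["T"]=s["cam_to_world"] if n!="wrist" else T@s["hand_eye"]; return s
def ray(s,px):
    K=s["K"];d=(np.array(px,float)-K[:2,2])/K[[0,1],[0,1]]
    u=d.copy()
    for _ in range(20): u=d/(1+s["k1"]*(u@u))
    v=s["T"][:3,:3]@np.r_[u,1];return s["T"][:3,3],v/np.linalg.norm(v)
def plane(s,px,z):
    o,v=ray(s,px);return o+v*(z-o[2])/v[2]
def tri(s1,p1,s2,p2):
    A=np.zeros((3,3));b=np.zeros(3);L=[]
    for s,p in((s1,p1),(s2,p2)):
        o,v=ray(s,p);M=np.eye(3)-np.outer(v,v);A+=M;b+=M@o;L.append((o,M))
    x=np.linalg.solve(A,b);return x,max(np.linalg.norm(M@(x-o)) for o,M in L)
def proj(s,P):
    p=np.linalg.inv(s["T"])@np.r_[P,1];u=p[:2]/p[2];u=u*(1+s["k1"]*(u@u));return u*s["K"][0,0]+s["K"][:2,2]
E
python3 - <<'E'
from h import *
a=cv2.imread("pics/top0.png")[170:265,275:410]; b=cv2.imread("pics/scene0.png")[200:365,265:375]
a=cv2.resize(a,None,fx=3,fy=3,interpolation=cv2.INTER_CUBIC);b=cv2.resize(b,None,fx=3.5,fy=3.5,interpolation=cv2.INTER_CUBIC)
c=np.zeros((600,800,3),np.uint8);c[:a.shape[0],:a.shape[1]]=a;c[:b.shape[0],410:410+b.shape[1]]=b[:600]
cv2.imwrite("pics/crop1.png",c)
E
```

```text
(no output)
```

View pics/crop1.png

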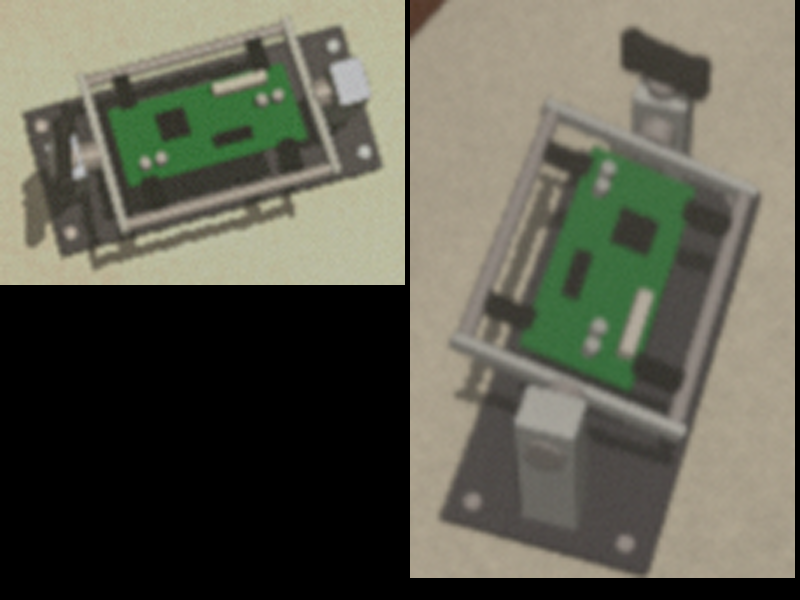

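Run:
```python
from h import *
t=snap("top");s=snap("scene")
T=lambda x,y:(274.67+x/3,169.67+y/3); S=lambda x,y:(264.64+(x-410)/3.5,199.64+y/3.5)
c=[plane(t,T(*p),.012) for p in((25,113),(340,27),(380,165),(65,257))]
c=np.array(c);print("base",c.round(3),c.mean(0)); d=c[0]+c[3]-c[1]-c[2];print("yaw",np.arctan2(-d[0],d[1]),np.linalg.norm(c[0]-c[1]),np.linalg.norm(c[0]-c[3]))
for n,a,b in(("far+y",(83,80),(752,192)),):pass
# near bar (robot side): top (125,227)->(335,170)
P={}
for n,a,b in(("near+y",(126,226),(550,106)),("near-y",(335,171),(460,342)),("far+y",(85,78),(752,190)),("far-y",(288,25),(682,432)),("postc",(350,81),(556,410)),("bc1",(340,27),(650,573)),):
    x,e=tri(t,T(*a),s,S(*b));P[n]=x;print(n,x.round(4),round(e,4))
for n in("near","far"):print(n,(P[n+"+y"]+P[n+"-y"])/2)
```

```text
base [[ 0.605  0.094  0.012]
 [ 0.699 -0.217  0.012]
 [ 0.561 -0.258  0.012]
 [ 0.463  0.05   0.012]] [ 0.58200422 -0.08248957  0.012     ]
yaw 0.30125756555990596 0.32488508850652636 0.14877309062047844
near+y [ 0.4837 -0.0101  0.1497] 0.0003
near-y [ 0.5402 -0.1986  0.1412] 0.0007
far+y [0.6266 0.033  0.107 ] 0.0009
far-y [ 0.6843 -0.1561  0.0996] 0.0027
postc [ 0.6228 -0.2096  0.15  ] 0.0017
bc1 [ 0.7011 -0.2161  0.0076] 0.0019
near [ 0.51197189 -0.10433321  0.145461  ]
far [ 0.65543883 -0.06155343  0.10329436]
```

```bash
cat >> h.py <<'E'
def goto(P,ydir=None):
    "shift in tool axes to TCP target P, and turn about tool z so tool y is along +-ydir (world xy angle)"
    T=pose();d=T[:3,:3].T@(np.array(P)-T[:3,3]);a=0
    if ydir is not None:
        v=T[:3,:3].T@np.array([np.cos(ydir),np.sin(ydir),0]);a=np.arctan2(-v[0],v[1]);a=(a+np.pi/2)%np.pi-np.pi/2
    print("shift",d.round(4),"turn",round(a,3),"q7",arm.read_state()["qpos"][6].round(3))
E
python3 - <<'E'
from h import *
print(pose().round(3)); goto([.512,-.104,.27],.297)
E
```

```text
[[-0.941  0.338 -0.     0.211]
 [ 0.338  0.941 -0.001  0.588]
 [-0.    -0.001 -1.     0.231]
 [ 0.     0.     0.     1.   ]]
shift [-0.517  -0.5497 -0.0387] turn 0.929 q7 -0.053
```

The manual's scale: shifts go in cm and turns go in units of 0.1 rad. Converting my numbers, -0.55 m is -55, -0.517 m is -51.7, 0.5 rad is 5.

```bash
python3 shift.py '{"dx": [-5, -30, -51.7, -51.7, -51.7, -51.7, -51.7, -51.7, -51.7, -51.7], "dy": [-5, -30, -55, -55, -55, -55, -55, -55, -55, -55], "dz": [-4, -4, -3.9, -3.9, -3.9, -3.9, -3.9, -3.9, -3.9, -3.9], "rz": [1, 5, 9.29, 9.29, 9.29, 9.29, 9.29, 9.29, 9.29, 9.29]}'; python3 -c "
from h import *
goto([.512,-.104,.27],.297)"
```

```text
time_s: 1.25
position: [0.4091, 0.1342, 0.2657]
orientation: [-1.868, -2.526, -0.001]
force: [1.3, 1.3, -0.2]
opening: 1.003
gripper_force: 0.0
shift [-0.2578  0.0286 -0.0044] turn 0.0 q7 -0.08
```

To row units: -0.258 m is -25.8, 0.028 m is 2.8.

```bash
python3 shift.py '{"dx": [-25.8, -25.8, -25.8, -25.8, -25.8, -25.8, -25.8, -25.8], "dy": [2.8, 2.8, 2.8, 2.8, 2.8, 2.8, 2.8, 2.8], "dz": [-0.4, -0.4, -0.4, -0.4, -0.4, -0.4, -0.4, -0.4], "rz": [0, 0, 0, 0, 0, 0, 0, 0]}'
python3 - <<'E'
from h import *
goto([.512,-.104,.27],.297)
s=snap("wrist");cv2.imwrite("pics/w1.png",s["image"][:,:,::-1]);np.save("w1.npy",s["T"])
for p in([.4837,-.0101,.1497],[.5402,-.1986,.1412],[.6266,.033,.107],[.684,-.156,.0996]):print(proj(s,p).round())
E
```

```text
time_s: 2.05
position: [0.5108, -0.1014, 0.2692]
orientation: [-1.867, -2.526, 0.0]
force: [-0.1, 0.2, -0.3]
opening: 1.001
gripper_force: 0.0
shift [-0.0028  0.0004 -0.0008] turn 0.001 q7 0.593
[315.  73.]
[313. 356.]
[530.  80.]
[491. 330.]
```

View pics/w1.png

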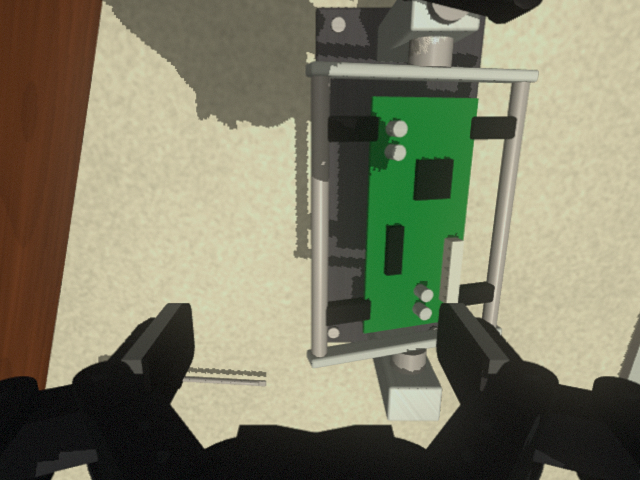

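Wrist view: the near bar runs at column ~320 from row 70 to row 357, with clips at rows 128 and 310. The far bar goes from (521,76) to (491,335). I'll refine the near bar using the top and scene views.

Run:
```python
from h import *
t=snap("top");s=snap("scene");w=snap("wrist")
T=lambda x,y:(274.67+x/3,169.67+y/3); S=lambda x,y:(264.64+(x-410)/3.5,199.64+y/3.5)
P={}
for n,a,b,c in(("near+y",(126,226),(550,106),(320,71)),("near-y",(335,171),(460,342),(319,358)),("far+y",(85,78),(752,190),(522,76)),("far-y",(288,25),(682,432),(490,335))):
    P[n]=tri(w,c,s,S(*b))[0];print(n,tri(w,c,t,T(*a)),tri(w,c,s,S(*b)))
for n in("near","far"):print(n,(P[n+"+y"]+P[n+"-y"])/2)
d=P["near+y"]-P["near-y"];print("yaw",np.arctan2(-d[0],d[1]))
goto([.5135,-.104,.128],.297)
```

```text
near+y (array([ 0.48504363, -0.0087731 ,  0.14981135]), np.float64(0.0015487683580357636)) (array([ 0.48467744, -0.00879674,  0.14924891]), np.float64(0.001864412970733426))
near-y (array([ 0.54226675, -0.19852188,  0.1423266 ]), np.float64(0.0027441923728517108)) (array([ 0.54330098, -0.19837924,  0.14367311]), np.float64(0.001723107993732229))
far+y (array([0.62578512, 0.03477782, 0.09775193]), np.float64(0.0025823867554069582)) (array([0.62441625, 0.03759519, 0.09886019]), np.float64(0.0011894626526536218))
far-y (array([ 0.68083328, -0.15693495,  0.10700258]), np.float64(0.0002637359729740261)) (array([ 0.68556234, -0.15720666,  0.10236934]), np.float64(0.002137404332709048))
near [ 0.51398921 -0.10358799  0.14646101]
far [ 0.65498929 -0.05980573  0.10061476]
yaw 0.2998979669479895
shift [-0.0035  0.0015  0.1415] turn 0.002 q7 0.593
```

To row units: 0.04 m is 4, 0.02 m is 2.

```bash
python3 shift.py '{"dx": [-0.3, -0.3, -0.3, -0.3], "dy": [0.2, 0.2, 0.2, 0.2], "dz": [2, 4, 4, 4], "rz": [0, 0, 0, 0]}' 0.3 40
python3 - <<'E'
from h import *
goto([.514,-.1035,.124],.299)
s=snap("wrist");cv2.imwrite("pics/w2.png",s["image"][:,:,::-1])
E
```

```text
time_s: 2.65
position: [0.5139, -0.1043, 0.23]
orientation: [-1.868, -2.526, 0.0]
force: [0.1, -0.6, 1.2]
opening: 0.33
gripper_force: 0.0
shift [0.0007 0.0004 0.106 ] turn -0.001 q7 0.634
```

View pics/w2.png

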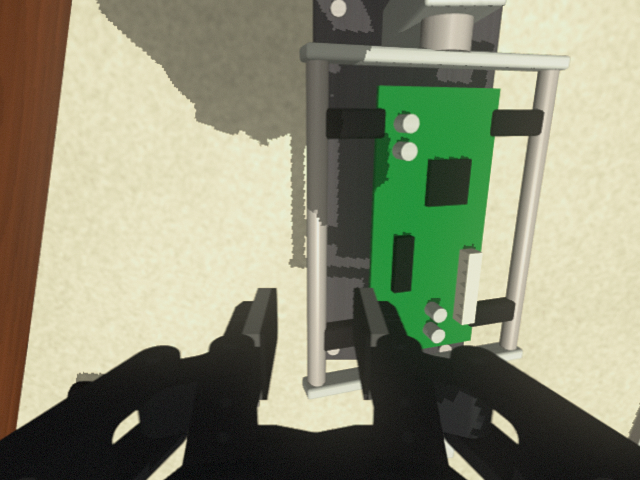

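The fingers straddle the bar: their pads are at columns 275 and 357, and the bar is at 316. Descending now.

To row units: 0.106 m is 10.6, 0.09 m is 9.

```bash
python3 shift.py '{"dx": [0, 0, 0, 0, 0], "dy": [0, 0, 0, 0, 0], "dz": [4, 7, 9, 10.6, 10.6], "rz": [0, 0, 0, 0, 0]}'; python3 shift.py '{"dx": [0, 0, 0, 0, 0], "dy": [0, 0, 0, 0, 0], "dz": [0, 0, 0, 0, 0], "rz": [0, 0, 0, 0, 0]}' 0 30;python3 - <<'E'
from h import *
goto([.514,-.1035,.124],.299)
st=arm.read_state();print(st["force"],st["wrist_torque"],st["gripper_force"])
E
```

```text
time_s: 3.2
position: [0.5135, -0.1043, 0.1228]
orientation: [-1.867, -2.525, 0.001]
force: [0.0, -0.2, 0.8]
opening: 0.302
gripper_force: 0.0
time_s: 3.7
position: [0.5146, -0.1046, 0.1241]
orientation: [1.867, 2.525, 0.001]
force: [5.5, 1.0, -0.2]
opening: 0.126
gripper_force: 29.7
shift [ 0.0013 -0.0003  0.0001] turn -0.002 q7 0.741
[ 5.47852914  0.99853371 -0.19298349] [ 0.11284488 -1.09933595 -0.02648746] 29.744044840335846
```

```bash
python3 shift.py '{"dx": [0, 0, 0, 0, 0, 0, 0, 0, 0, 0], "dy": [0.41, 0.97, 1.67, 2.5, 3.43, 4.44, 5.52, 6.63, 7.75, 7.75], "dz": [-1.04, -2, -2.89, -3.65, -4.29, -4.77, -5.1, -5.26, -5.26, -5.26], "rz": [0, 0, 0, 0, 0, 0, 0, 0, 0, 0]}';python3 - <<'E'
from h import *
st=arm.read_state();print(st["wrist_torque"],st["gripper_force"]);goto([.5146+.0775*.955,-.1046+.0775*.295,.1767])
E
```

```text
time_s: 4.7
position: [0.5897, -0.0818, 0.1766]
orientation: [1.866, 2.525, 0.001]
force: [0.5, -0.1, 10.1]
opening: 0.126
gripper_force: 32.2
[-0.0244832   0.04717968  0.02373934] 32.2177791595459
shift [ 0.0004 -0.001  -0.0001] turn 0 q7 0.659
```

```bash
python3 shift.py '{"dx": [0, 0, 0, 0, 0, 0, 0, 0, 0, 0], "dy": [1.11, 2.19, 3.2, 4.12, 4.94, 5.63, 6.19, 6.59, 6.83, 6.91], "dz": [0.18, 0.51, 1.01, 1.64, 2.41, 3.3, 4.27, 5.32, 6.42, 7.48], "rz": [0, 0, 0, 0, 0, 0, 0, 0, 0, 0]}'; python3 shift.py '{"dx": [0, 0], "dy": [0, 0], "dz": [0, 0], "rz": [0, 0]}';python3 - <<'E'
from h import *
t=snap("top");s=snap("scene");w=snap("wrist")
for n,i in(("t1",t),("s1",s),("w3",w)):cv2.imwrite(f"pics/{n}.png",i["image"][:,:,::-1])
E
```

```text
time_s: 5.7
position: [0.655, -0.0615, 0.1006]
orientation: [1.867, 2.525, 0.002]
force: [4.6, 0.8, 3.7]
opening: 0.129
gripper_force: 35.0
time_s: 5.9
position: [0.655, -0.0615, 0.1007]
orientation: [1.867, 2.525, 0.002]
force: [7.0, -0.5, -0.0]
opening: 0.126
gripper_force: 34.8
```

View pics/w3.png

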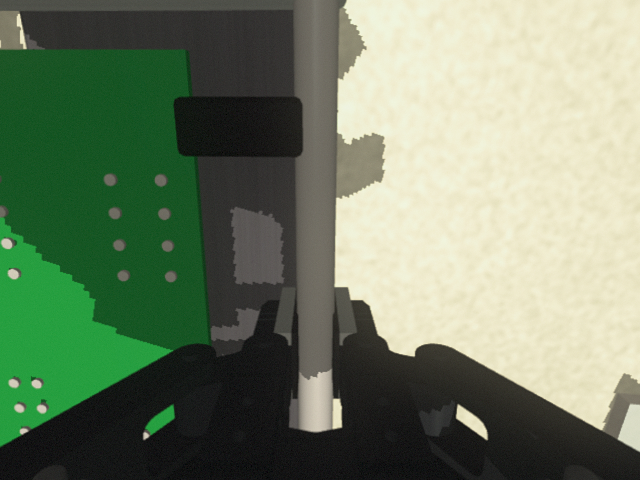

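The solder side is up and the bar is held at column 316. I'll release it, rise and measure the level.

To row units: -0.12 m is -12, -0.17 m is -17.

```bash
python3 shift.py '{"dx": [0, 0, 0], "dy": [0, 0, 0], "dz": [0, 0, 0], "rz": [0, 0, 0]}' 0.3; python3 shift.py '{"dx": [0, 0, 0, 0, 0, 0, 0, 0], "dy": [0, 0, 0, 0, -4, -7, -7, -7], "dz": [-2, -5, -9, -12, -15, -17, -17, -17], "rz": [0, 0, 0, 0, 0, 0, 0, 0]}';python3 - <<'E'
from h import *
t=snap("top");s=snap("scene");w=snap("wrist")
for n,i in(("t2",t),("s2",s),("w4",w)):cv2.imwrite(f"pics/{n}.png",i["image"][:,:,::-1])
np.save("w4.npy",w["T"])
a=cv2.resize(cv2.imread("pics/s2.png")[200:365,265:375],None,fx=3.5,fy=3.5,interpolation=cv2.INTER_CUBIC)
b=cv2.resize(cv2.imread("pics/w4.png")[:,200:],(410,447))
c=np.zeros((600,800,3),np.uint8);c[:447,:410]=b;c[:578,410:410+385]=a
cv2.imwrite("pics/crop2.png",c)
E
```

```text
time_s: 6.35
position: [0.6537, -0.0617, 0.1008]
orientation: [-1.868, -2.525, 0.001]
force: [0.1, 0.1, 1.0]
opening: 0.297
gripper_force: 0.0
time_s: 7.15
position: [0.5871, -0.082, 0.2717]
orientation: [1.868, 2.525, 0.002]
force: [0.5, 0.3, -0.2]
opening: 0.299
gripper_force: 0.0
```

View pics/crop2.png

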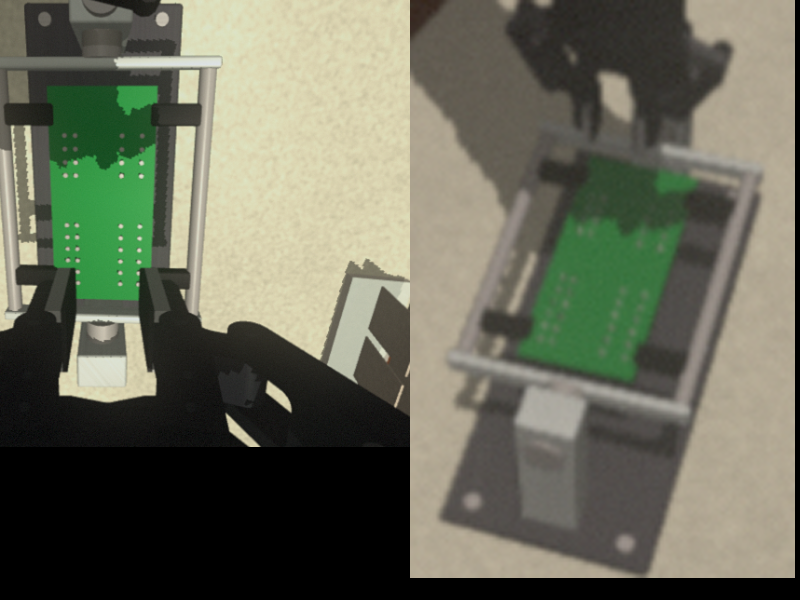

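The board is flipped and looks near level. In the wrist crop the far bar runs from (210,65) to (193,315) and the near bar is at the left. For a precise level, I'll take two offset wrist views that also cover the knob.

```bash
python3 shift.py '{"dx": [3, 6, 6, 6, 6], "dy": [-4, -8, -8, -8, -8], "dz": [-2, -5, -5, -5, -5], "rz": [0, 0, 0, 0, 0]}' 0.6
python3 - <<'E'
from h import *
w=snap("wrist");cv2.imwrite("pics/wa.png",w["image"][:,:,::-1]);np.save("wa.npy",w["T"])
E
python3 shift.py '{"dx": [0, 0, 0, 0, 0, 0], "dy": [5, 10, 16, 16, 16, 16], "dz": [0, 0, 0, 0, 0, 0], "rz": [0, 0, 0, 0, 0, 0]}'
python3 - <<'E'
from h import *
w=snap("wrist");cv2.imwrite("pics/wb.png",w["image"][:,:,::-1]);np.save("wb.npy",w["T"])
a=cv2.imread("pics/wa.png");b=w["image"][:,:,::-1]
cv2.imwrite("pics/wab.png",np.hstack([a[:400,200:600],b[:400,40:440]]))
E
```

```text
time_s: 7.8
position: [0.4937, -0.048, 0.3208]
orientation: [1.867, 2.526, -0.001]
force: [-0.4, 0.6, -1.4]
opening: 0.595
gripper_force: 0.0
time_s: 8.45
position: [0.6457, -0.0027, 0.3202]
orientation: [-1.87, -2.524, 0.003]
force: [-0.6, -0.6, -0.8]
opening: 0.601
gripper_force: 0.0
```

View pics/wab.png

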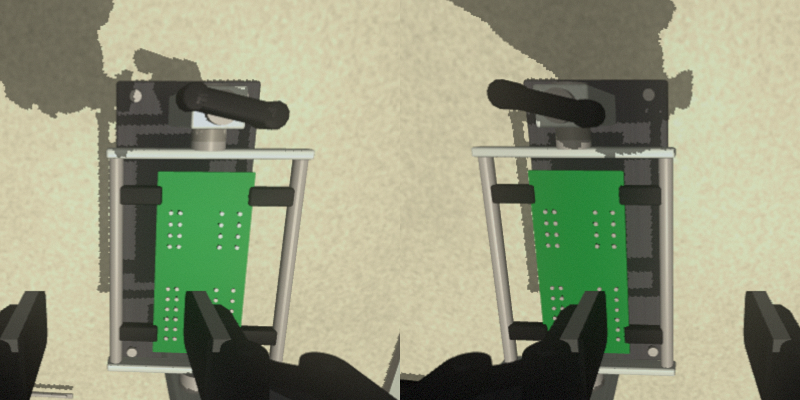

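Both views show the knob wing, from (190,97) to (280,116) in the left one and (498,93) to (593,113) in the right one. Both bars and the green solder side are clear too. Next I'll triangulate.

Run:
```python
from h import *
s=eyes.snapshot("wrist")
A=dict(s,T=np.load("wa.npy"));B=dict(s,T=np.load("wb.npy"))
ia=cv2.imread("pics/wa.png");ib=cv2.imread("pics/wb.png")
def bar(im,guess,row):
    # guess column; neutral-gray run containing strongest neutrality
    h=cv2.cvtColor(im[row-3:row+4],cv2.COLOR_BGR2HSV).astype(float).mean(0)
    w=slice(int(guess)-14,int(guess)+15);m=(h[w,1]<45)&(h[w,2]>85);c=np.arange(w.start,w.stop)[m]
    return c.mean(),len(c)
for row in(230,250,270):
  for nm,ga,gb in(("near",315,(485+(row-160)*27/200)-360),("far",200+300-(row-160)*20/195,667-360)):
    a=bar(ia,ga,row);b=bar(ib,gb,row);P,e=tri(A,(a[0],row),B,(b[0],row));print(row,nm,a,b,P.round(4),round(e,4))
for n,a,b in(("L",(390,97),(138,93)),("R",(480,116),(233,113))):
    P,e=tri(A,a,B,b);print(n,P.round(4),round(e,4))
```

```text
230 near (np.float64(319.0), 21) (np.float64(134.5), 14) [ 0.5045 -0.0692  0.123 ] 0.0005
230 far (np.float64(488.9047619047619), 21) (np.float64(309.57142857142856), 21) [ 0.6487 -0.0277  0.1136] 0.0006
250 near (np.float64(319.0), 21) (np.float64(137.0), 15) [ 0.5099 -0.0864  0.1232] 0.0005
250 far (np.float64(489.0), 15) (np.float64(309.0), 20) [ 0.6531 -0.0436  0.1199] 0.0006
270 near (np.float64(315.5), 14) (np.float64(139.5), 14) [ 0.5131 -0.1074  0.1166] 0.0004
270 far (np.float64(486.42857142857144), 14) (np.float64(307.46666666666664), 15) [ 0.6569 -0.0609  0.1228] 0.0006
L [0.5154 0.0452 0.19  ] 0.0005
R [0.5749 0.0511 0.1885] 0.0003
```

Run:
```python
from h import *
s=eyes.snapshot("wrist")
A=dict(s,T=np.load("wa.npy"));B=dict(s,T=np.load("wb.npy"))
ia=cv2.imread("pics/wa.png");ib=cv2.imread("pics/wb.png")
def line(im,g):
    out=[]
    for row in range(210,310,3):
        h=cv2.cvtColor(im[row-1:row+2],cv2.COLOR_BGR2HSV).astype(float).mean(0);c0=int(g(row))
        c=np.arange(c0-14,c0+15);m=(h[c,1]<45)&(h[c,2]>85)
        k,lab=cv2.connectedComponents(m.astype(np.uint8).reshape(1,-1))
        for i in range(1,k):
            q=c[lab[0]==i]
            if 12<=len(q)<=16: out.append((row,q.mean()))
    o=np.array(out);p=np.polyfit(o[:,0],o[:,1],1);r=o[:,1]-np.polyval(p,o[:,0]);k=abs(r-np.median(r))<1.5;p=np.polyfit(o[k,0],o[k,1],1);print(len(o),k.sum(),np.std(o[k,1]-np.polyval(p,o[k,0])).round(2));return p
G={"near":(lambda r:315,lambda r:134.5+(r-230)*.125),"far":(lambda r:486.4-(r-270)*.1,lambda r:307.5)}
for n,(ga,gb) in G.items():
    pa,pb=line(ia,ga),line(ib,gb)
    for r in(220,260,300):
        P,e=tri(A,(np.polyval(pa,r),r),B,(np.polyval(pb,r),r));print(n,r,P.round(4))
h=cv2.cvtColor(ia,cv2.COLOR_BGR2HSV)[250,300:335];print(h[:,1],h[:,2])
print(A["T"][:3,3],B["T"][:3,3],(A["T"][:3,:3].T@B["T"][:3,:3]).round(4))
```

```text
23 23 0.32
34 34 0.2
near 220 [ 0.4997 -0.063   0.1169]
near 260 [ 0.5105 -0.0981  0.117 ]
near 300 [ 0.5219 -0.1353  0.1172]
27 27 0.46
22 22 0.49
far 220 [ 0.6423 -0.0169  0.1264]
far 260 [ 0.6529 -0.0512  0.126 ]
far 300 [ 0.6642 -0.0876  0.1254]
[46 45 45 53 51 49 51 46 48 40 31 33 34 31 30 31 31 30 29 34 33 33 30 20
 21 21 21 29 21 26 24 24 24 25 19] [116 114 114 116 116 114 114 112 117 108 117 139 150 158 170 190 206 196
 175 164 156 141 109  88  84  86  86  88  86  87  84  84  84  83  82]
[0.47425518 0.01825651 0.46404561] [0.62661532 0.06372174 0.46346231] [[ 1.0e+00 -1.7e-03 -2.0e-03]
 [ 1.7e-03  1.0e+00  4.0e-04]
 [ 2.0e-03 -4.0e-04  1.0e+00]]
```

The bars triangulate to near z≈0.117 and far z≈0.126, so there's a tilt of about 0.06 rad. I'll press the far bar down with closed fingertips to TCP z = 0.126, which is 0.120 plus the bar radius, and then probe the near bar the same way.

```bash
python3 -c "
from h import *
goto([.656,-.060,.14],.3)"; python3 shift.py '{"dx": [-3, -5.5, -5.8, -5.8, -5.8, -5.8, -5.8], "dy": [0, -0.6, -0.6, -0.6, -0.6, -0.6, -0.6], "dz": [3, 6, 10, 15, 17.5, 18, 18], "rz": [0, 0, 0, 0, 0, 0, 0]}' 0; python3 -c "
from h import *
goto([.656,-.060,.126],.3)"
```

```text
shift [-0.0585 -0.0069  0.1817] turn -0.004 q7 0.473
time_s: 9.3
position: [0.6572, -0.0588, 0.142]
orientation: [1.868, 2.525, 0.0]
force: [0.6, -0.6, 1.3]
opening: 0.001
gripper_force: 0.0
shift [-0.0008 -0.0015  0.016 ] turn -0.003 q7 0.648
```

```bash
python3 shift.py '{"dx": [0, 0, 0, 0], "dy": [-0.1, -0.1, -0.1, -0.1], "dz": [0.6, 0.8, 0.9, 0.95], "rz": [0, 0, 0, 0]}'; python3 shift.py '{"dx": [0, 0, 0], "dy": [0, 0, 0], "dz": [0.1, 0.2, 0.3], "rz": [0, 0, 0]}';  python3 shift.py '{"dx": [0, 0, 0, 0, 0], "dy": [0, 0, 0, 0, 0], "dz": [0.1, 0.2, 0.3, 0.35, 0.35], "rz": [0, 0, 0, 0, 0]}'
```

```text
time_s: 9.7
position: [0.6565, -0.0589, 0.1322]
orientation: [1.868, 2.525, 0.001]
force: [0.7, 0.2, -0.4]
opening: 0.0
gripper_force: 0.0
time_s: 10.0
position: [0.6565, -0.059, 0.1288]
orientation: [1.868, 2.525, 0.0]
force: [1.3, 0.3, 0.4]
opening: -0.002
gripper_force: 0.4
time_s: 10.5
position: [0.6563, -0.059, 0.1251]
orientation: [-1.868, -2.526, 0.0]
force: [-0.1, 0.2, -1.3]
opening: -0.006
gripper_force: 0.0
```

To row units: -0.147 m is -14.7, -0.12 m is -12.

```bash
python3 shift.py '{"dx": [0, 0, 0, 0, 0, 0, 0, 0, 0, 0], "dy": [0, -4, -8, -12, -14.7, -14.7, -14.7, -14.7, -14.7, -14.7], "dz": [-3, -3, -3, -3, -3, -2, -1, -0.4, -0.2, -0.1], "rz": [0, 0, 0, 0, 0, 0, 0, 0, 0, 0]}'; python3 shift.py '{"dx": [0], "dy": [0], "dz": [0], "rz": [0]}';python3 shift.py '{"dx": [0, 2, 4, 6, 6, 6, 6], "dy": [0, 0, 0, 0, 0, 0, 0], "dz": [-3, -8, -12, -16, -19.5, -19.5, -19.5], "rz": [0, 0, 0, 0, 0, 0, 0]}' 0.6;python3 - <<'E'
from h import *
w=snap("wrist");cv2.imwrite("pics/wa2.png",w["image"][:,:,::-1]);np.save("wa2.npy",w["T"])
E
python3 shift.py '{"dx": [0, 0, 0, 0, 0, 0], "dy": [5, 10, 14.7, 14.7, 14.7, 14.7], "dz": [0, 0, 0, 0, 0, 0], "rz": [0, 0, 0, 0, 0, 0]}'
cat > lev.py <<'E'
from h import *
w=snap("wrist");cv2.imwrite("pics/wb2.png",w["image"][:,:,::-1]);np.save("wb2.npy",w["T"])
s=w
def edges(im,g):
    # bar = bright ridge: centre of steepest rising and falling edges, blue channel
    out=[]
    gray=cv2.GaussianBlur(cv2.cvtColor(im,cv2.COLOR_BGR2HSV)[:,:,1].astype(np.float32),(5,5),0)
    return gray
def line(im,g,rows=range(205,312,3)):
    out=[]
    H=cv2.cvtColor(im,cv2.COLOR_BGR2HSV)
    for row in rows:
        h=H[row-1:row+2].astype(float).mean(0);c0=int(g(row));c=np.arange(c0-14,c0+15);m=(h[c,1]<45)&(h[c,2]>85)
        k,lab=cv2.connectedComponents(m.astype(np.uint8).reshape(1,-1))
        for i in range(1,k):
            q=c[lab[0]==i]
            if 12<=len(q)<=16: out.append((row,q.mean()))
    o=np.array(out);p=np.polyfit(o[:,0],o[:,1],1);r=o[:,1]-np.polyval(p,o[:,0]);k=abs(r-np.median(r))<1.5;p=np.polyfit(o[k,0],o[k,1],1);print(len(o),np.std(o[k,1]-np.polyval(p,o[k,0])).round(2));return p
A=dict(s,T=np.load("wa2.npy"));B=s;ia=cv2.imread("pics/wa2.png");ib=cv2.imread("pics/wb2.png")
u=np.array([-.295,.955,0]);x=np.array([.955,.295,0]);C=np.array([.5845,-.082,.12]);Z=[]
for n,sg in(("near",-1),("far",1)):
    q1,q2=[C+sg*.075*x+k*u for k in(-.05,.05)]
    L=[]
    for S,im in((A,ia),(B,ib)):
        a,b=proj(S,q1),proj(S,q2);f=lambda r,a=a,b=b:a[0]+(r-a[1])*(b[0]-a[0])/(b[1]-a[1]);L.append((S,line(im,f)))
    zs=[tri(L[0][0],(np.polyval(L[0][1],r),r),L[1][0],(np.polyval(L[1][1],r),r))[0] for r in(230,260,290)];print(n,np.round(zs,4));Z.append(np.mean(zs,0)[2])
print("tilt",(Z[1]-Z[0])/.15)
E
python3 lev.py
```

```text
time_s: 11.5
position: [0.516, -0.1019, 0.1258]
orientation: [-1.868, -2.526, 0.001]
force: [0.7, 0.2, 0.6]
opening: -0.001
gripper_force: 0.4
time_s: 11.6
position: [0.516, -0.102, 0.1261]
orientation: [1.868, 2.526, -0.001]
force: [-0.7, 0.3, -0.5]
opening: -0.001
gripper_force: 0.0
time_s: 12.3
position: [0.4985, -0.0445, 0.3218]
orientation: [1.867, 2.525, 0.002]
force: [-0.8, -0.9, -0.6]
opening: 0.604
gripper_force: 0.0
time_s: 12.95
position: [0.6381, -0.0026, 0.3207]
orientation: [-1.87, -2.524, 0.001]
force: [1.5, -0.5, -0.4]
opening: 0.597
gripper_force: 0.0
36 0.33
34 0.24
near [[ 0.5014 -0.0687  0.1207]
 [ 0.5094 -0.0951  0.1207]
 [ 0.5177 -0.1225  0.1207]]
27 0.3
20 0.21
far [[ 0.645  -0.0246  0.1212]
 [ 0.6529 -0.0508  0.1216]
 [ 0.6611 -0.0781  0.1219]]
tilt 0.005716090979535534
```

The board is level: near z = 0.1207 and far z = 0.1215, a tilt of about 0.006 rad. Next is the knob, whose axis is about (0.545, 0.048) with the wing at about 0.1 rad.

Run:
```python
from h import *
s=eyes.snapshot("wrist");A=dict(s,T=np.load("wa2.npy"));B=dict(s,T=np.load("wb2.npy"));C=np.array([.545,.0478,.19]);Z=[]
for S,f in((A,"wa2"),(B,"wb2")):
    im=cv2.imread(f"pics/{f}.png");g=im.max(2);m=(g<48).astype(np.uint8);c=proj(S,C).astype(int)
    m=cv2.morphologyEx(m,cv2.MORPH_OPEN,np.ones((9,9)));M=np.zeros_like(m);M[c[1]-45:c[1]+46,c[0]-75:c[0]+76]=1
    k,lab,st,ce=cv2.connectedComponentsWithStats(m*M);l=lab[c[1],c[0]]
    if l==0: print("no",g[c[1]-2:c[1]+3,c[0]]);continue
    r=cv2.minAreaRect(cv2.findContours((lab==l).astype(np.uint8),0,2)[0][0]);b=cv2.boxPoints(r)
    e=sorted([(b[i]+b[(i+1)%4])/2 for i in range(4)],key=lambda p:p[0]);e=(e[0],e[-1]);P=[plane(S,p,.185) for p in e];d=P[1]-P[0]
    print(f,r,np.mean(P,0),np.linalg.norm(d),np.arctan2(d[1],d[0]));Z.append(e)
goto([.545,.0478,.25],1.67)
```

```text
no [53 52 55 53 54]
wb2 ((210.4687042236328, 112.18212127685547), (89.4693603515625, 27.826358795166016), 9.752425193786621) [0.55252272 0.04768713 0.185     ] 0.057299334840333116 0.13351903821747624
shift [ 0.075  -0.0745  0.0716] turn -1.374 q7 0.483
```

```bash
python3 shift.py '{"dx": [2, 5, 7.5, 7.5, 7.5, 7.5, 7.5, 7.5, 7.5, 7.5], "dy": [-2, -5, -7.5, -7.5, -7.5, -7.5, -7.5, -7.5, -7.5, -7.5], "dz": [0, 0, 0, 2, 5, 7, 7, 7, 7, 7], "rz": [-1.5, -3, -4.5, -6, -7.5, -9, -10.5, -12, -13.65, -13.65]}' 0.5
python3 - <<'E'
from h import *
goto([.545,.0478,.161],1.68)
w=snap("wrist");cv2.imwrite("pics/wk.png",w["image"][:,:,::-1]);np.save("wk.npy",w["T"]);print(proj(w,[.545,.0478,.194]))
E
```

```text
time_s: 14.05
position: [0.5447, 0.0479, 0.2518]
orientation: [-0.148, 3.137, 0.001]
force: [-0.3, -0.0, -0.1]
opening: 0.502
gripper_force: 0.0
shift [-0.0002 -0.0002  0.0908] turn -0.015 q7 1.647
[315.75961405 257.78568097]
```

View pics/wk.png

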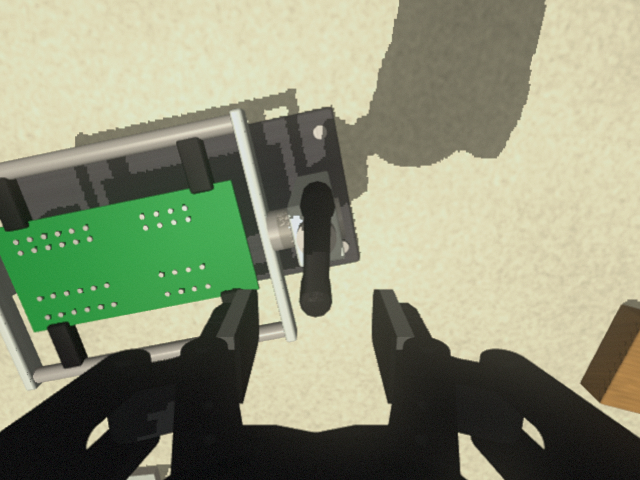

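The wing stands vertical at column 316, rows 185–315, centred between the fingers (250 and 382). It's aligned, and q7 has 4.4 rad of room clockwise.

```bash
python3 shift.py '{"dx": [0, 0, 0, 0, 0], "dy": [0, 0, 0, 0, 0], "dz": [3, 6, 8, 9.1, 9.1], "rz": [0, 0, 0, 0, 0]}'
cat > tq.py <<'E'
from h import *
st=arm.read_state();print("Tz",st["wrist_torque"].round(3),"F",st["force"].round(1),"q7",st["qpos"][6].round(3),"yaw",np.arctan2(pose()[1,1],pose()[0,1]).round(3))
E
python3 tq.py; python3 shift.py '{"dx": [0, 0, 0, 0, 0], "dy": [0, 0, 0, 0, 0], "dz": [0, 0, 0, 0, 0], "rz": [0, 0, 0, 0, 0]}' 0 60; python3 tq.py
```

```text
time_s: 14.6
position: [0.5445, 0.0481, 0.1595]
orientation: [0.139, -3.137, 0.001]
force: [-0.2, -0.1, -0.2]
opening: 0.497
gripper_force: 0.0
Tz [0.028 0.042 0.02 ] F [-0.2 -0.1 -0.2] q7 1.694 yaw 1.66
time_s: 15.1
position: [0.5457, 0.0486, 0.1615]
orientation: [-0.142, 3.137, 0.001]
force: [-2.1, 2.1, 5.9]
opening: 0.158
gripper_force: 59.1
Tz [ 0.334  0.46  -0.216] F [-2.1  2.1  5.9] q7 1.696 yaw 1.662
```

```bash
for i in 1 2 3 4; do python3 shift.py '{"dx": [0, 0], "dy": [0, 0], "dz": [0, 0], "rz": [0.5, 1]}' | grep -E "time"; python3 tq.py; done
```

```text
time_s: 15.3
Tz [-0.044  0.446  0.19 ] F [-1.7  0.8  5.9] q7 1.604 yaw 1.56
time_s: 15.5
Tz [-0.349  0.47   0.206] F [-2.6 -2.4  6.7] q7 1.514 yaw 1.46
time_s: 15.7
Tz [-0.592  0.596  0.171] F [-2.  -2.4  7.4] q7 1.424 yaw 1.359
time_s: 15.9
Tz [-0.789  0.726  0.188] F [-3.7 -3.4  8.1] q7 1.334 yaw 1.259
```

```bash
for i in 1 2 3 4; do python3 shift.py '{"dx": [0, 0], "dy": [0, 0], "dz": [0, 0], "rz": [0.5, 1]}' | grep -E "time"; python3 tq.py; done
```

```text
time_s: 16.1
Tz [-1.17   0.875  0.13 ] F [-3.1 -3.9  8.7] q7 1.245 yaw 1.159
time_s: 16.3
Tz [-1.397  1.126  0.176] F [-4.8 -5.5 10.5] q7 1.155 yaw 1.059
time_s: 16.5
Tz [-1.549  1.385  0.206] F [-5.9 -5.9 10.5] q7 1.067 yaw 0.959
time_s: 16.7
Tz [-1.714  1.64   0.229] F [-7.  -8.2 11.9] q7 0.978 yaw 0.859
```

```bash
for i in 1 2 3; do python3 shift.py '{"dx": [0, 0], "dy": [0, 0], "dz": [0, 0], "rz": [0.5, 1]}' | grep -E "time"; python3 tq.py; done
```

```text
time_s: 16.9
Tz [-1.942  1.95   0.176] F [-9.1 -8.1 13.4] q7 0.889 yaw 0.758
time_s: 17.1
Tz [-2.087  2.337  0.162] F [-10.5 -10.2  14.6] q7 0.801 yaw 0.658
time_s: 17.3
Tz [-2.217  2.738  0.19 ] F [-12.6  -9.8  16.4] q7 0.714 yaw 0.558
```

The manual's scale: shifts go in cm and turns go in units of 0.1 rad. Converting my numbers, -0.001 m is -0.1.

```bash
python3 shift.py '{"dx": [0, 0], "dy": [-0.1, -0.1], "dz": [-0.1, -0.1], "rz": [0, 0]}'; python3 tq.py
```

```text
time_s: 17.5
position: [0.5445, 0.0465, 0.1616]
orientation: [1.52, 2.748, -0.001]
force: [2.3, -7.2, -8.6]
opening: 0.155
gripper_force: 61.1
Tz [-1.591 -0.635 -0.162] F [ 2.3 -7.2 -8.6] q7 0.714 yaw 0.56
```

To row units: 0.1 rad is 1.

```bash
for i in 1 2 3 4; do python3 shift.py '{"dx": [0, 0], "dy": [0, 0], "dz": [0, 0], "rz": [0.5, 1]}' | grep -E "time"; python3 tq.py; done
```

```text
time_s: 17.7
Tz [-1.729 -0.127  0.111] F [ 0.8 -8.5 -7. ] q7 0.626 yaw 0.459
time_s: 17.9
Tz [-1.933  0.289  0.153] F [-1.4 -8.5 -3.8] q7 0.538 yaw 0.359
time_s: 18.1
Tz [-1.949  0.735  0.199] F [-3.4 -9.1 -3.4] q7 0.451 yaw 0.259
time_s: 18.3
Tz [-2.029  1.168  0.149] F [-5.5 -9.7 -1.2] q7 0.365 yaw 0.158
```

```bash
for i in 1 2 3 4; do python3 shift.py '{"dx": [0, 0], "dy": [0, 0], "dz": [0, 0], "rz": [0.5, 1]}' | grep -E "time"; python3 tq.py; done
```

```text
time_s: 18.5
Tz [-2.021  1.581  0.185] F [-7.2 -9.5  1.4] q7 0.279 yaw 0.058
time_s: 18.7
Tz [-1.994  2.09   0.201] F [-9.7 -9.8  2.4] q7 0.193 yaw -0.042
time_s: 18.9
Tz [-1.934  2.555  0.28 ] F [-12.6  -9.2   4.6] q7 0.108 yaw -0.142
time_s: 19.1
Tz [-1.85   2.996  0.213] F [-13.6  -7.7   6.9] q7 0.023 yaw -0.242
```

To row units: -0.0008 m is -0.08, -0.0005 m is -0.05.

```bash
python3 shift.py '{"dx": [-0.05, -0.05], "dy": [-0.08, -0.08], "dz": [0, 0], "rz": [0, 0]}' |grep time; python3 tq.py; for i in 1 2 3; do python3 shift.py '{"dx": [0, 0], "dy": [0, 0], "dz": [0, 0], "rz": [0.5, 1]}' | grep -E "time"; python3 tq.py; done
```

```text
time_s: 19.3
Tz [-1.623  1.194 -0.139] F [-6.1 -6.9 -0.4] q7 0.024 yaw -0.24
time_s: 19.5
Tz [-1.498  1.743  0.304] F [-8.5 -5.9  1.8] q7 -0.062 yaw -0.341
time_s: 19.7
Tz [-1.396  2.203  0.252] F [-10.9  -6.    4.4] q7 -0.146 yaw -0.441
time_s: 19.9
Tz [-1.248  2.652  0.284] F [-13.6  -6.    7. ] q7 -0.23 yaw -0.541
```

```bash
for i in 1 2 3 4; do python3 shift.py '{"dx": [0, 0], "dy": [0, 0], "dz": [0, 0], "rz": [0.4, 0.8]}' | grep -E "time"; python3 tq.py; done
```

```text
time_s: 20.1
Tz [-1.107  2.99   0.341] F [-14.   -5.2   8. ] q7 -0.297 yaw -0.621
time_s: 20.3
Tz [-0.976  3.253  0.226] F [-15.4  -4.   10.2] q7 -0.364 yaw -0.7
time_s: 20.5
Tz [-0.877  3.565  0.365] F [-18.1  -3.6  11. ] q7 -0.43 yaw -0.78
time_s: 20.7
Tz [-0.669  3.819  0.325] F [-18.6  -2.8  13. ] q7 -0.497 yaw -0.86
```

```bash
for i in 1 2 3 4 5 6; do python3 shift.py '{"dx": [0], "dy": [0], "dz": [0], "rz": [0.05]}'  >/dev/null; python3 tq.py; done
```

```text
Tz [-0.658  3.81   0.333] F [-19.   -3.4  13.5] q7 -0.501 yaw -0.865
Tz [-0.693  3.84   0.345] F [-18.9  -2.9  12.7] q7 -0.504 yaw -0.869
Tz [-0.685  3.804  0.352] F [-18.1  -2.2  12.5] q7 -0.508 yaw -0.874
Tz [-0.755  3.846  0.364] F [-18.5  -2.8  11.9] q7 -0.512 yaw -0.879
Tz [-0.61   3.904  0.319] F [-19.1  -1.8  13.1] q7 -0.516 yaw -0.884
Tz [-0.652  3.9    0.359] F [-19.   -3.1  13. ] q7 -0.52 yaw -0.889
```

The average torque is 0.345 against 0.178 loose, an excess of about 0.167 N m, which is right in the window. Letting go.

```bash
python3 shift.py '{"dx": [0, 0, 0, 0], "dy": [0, 0, 0, 0], "dz": [0, 0, 0, 0], "rz": [0, 0, 0, 0]}' 0.5; python3 shift.py '{"dx": [0, 0, 0, 0, -3, -6, -6, -6, -6], "dy": [0, 0, 0, 0, 0, -2, -4, -4, -4], "dz": [-3, -7, -11, -13, -15, -16, -16, -16, -16], "rz": [0, 0, 0, 1.5, 0, 0, 0, 0, 0]}'
python3 - <<'E'
from h import *
s=snap("scene");w=snap("wrist");t=snap("top")
a=cv2.resize(s["image"][190:365,265:375,::-1],None,fx=3,fy=3,interpolation=cv2.INTER_CUBIC);b=cv2.resize(w["image"][:,:,::-1],(466,350))
c=np.zeros((600,800,3),np.uint8);c[:525,:330]=a;c[:350,334:800]=b;d=cv2.resize(t["image"][170:265,275:410,::-1],None,fx=2.6,fy=2.6);c[352:352+d.shape[0],340:340+d.shape[1]]=d
cv2.imwrite("pics/fin.png",c)
E
```

```text
time_s: 21.7
position: [0.5436, 0.0474, 0.1615]
orientation: [2.96, 1.052, 0.001]
force: [0.3, -0.5, -0.1]
opening: 0.498
gripper_force: 0.0
time_s: 22.6
position: [0.4717, 0.0412, 0.3215]
orientation: [-2.958, -1.054, -0.002]
force: [0.8, -0.2, -0.8]
opening: 0.503
gripper_force: 0.0
```

View pics/fin.png

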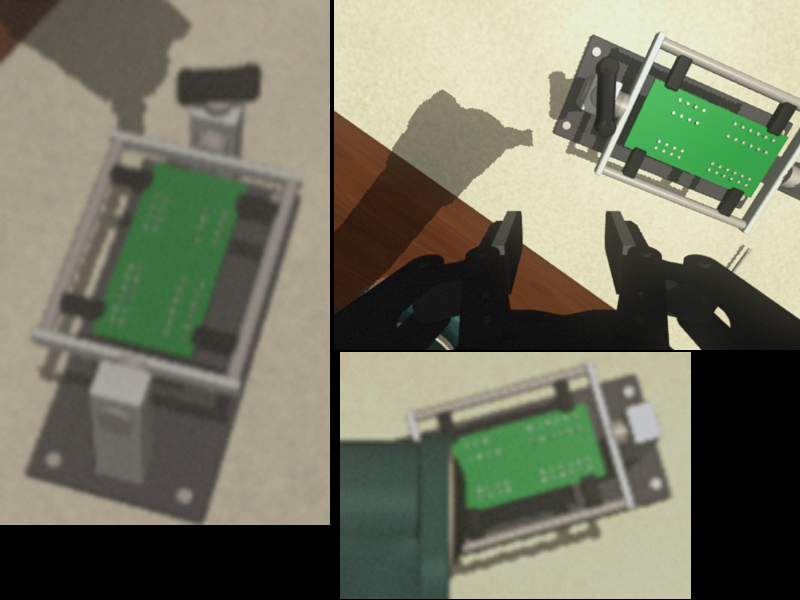

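The final view shows the solder side up and level, the wing still lined up with the gripper (x≈605, no visible spring-back), and the robot clear of everything.

```bash
python3 -c "
from cell import arm, eyes
print(arm.finish_job())"
```

```text
the job is handed in; nothing more can be done
None
```

The job is handed in: the board is turned solder side up, level to about 0.01 rad when measured just before tightening, and the wing knob is tightened to about 0.17 N m above its loose feel and let go.

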